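Shut the loaded microcentrifuge and start it

ROBOT

A 7-joint arm with a two-finger parallel gripper is mounted at the origin on the work surface. World frame = base frame: x ahead of the robot, y to its left, z up, the work surface at z = 0. Lengths are in mm, angles in rad, forces in N, time in s.
With the tool pointing down it reaches from about 425 to 925 mm from the base axis. Payload 6.8 kg.
Tool frame: the origin (TCP) lies on the centre line of the jaws, within the pads' length; the fingertips stand 14 mm ahead of it and the grasp point (between the pads) lies 5 mm behind it; x points along the fingers, z is the direction in which the jaws open and shut, and the axes are right-handed (so a half turn about x gives the same grasp; the last joint's range is limited). The gripper opens to 88 mm and grips with 3 to 60 N. Pads are 20 mm wide; open, the fingers measure 115 mm over their backs; the gripper's body (75 mm by 178 mm) begins 61 mm behind the grasp point.
Start: joints at [1.233, 0.477, 0.022, 1.555, -0.011, 1.109, -0.083], TCP at [153.762, -657.271, 201.164] pointing down, gripper open.
Joint ranges: [-2.96, 2.96], [-0.34, 2.1], [-1.41, 1.46], [0.24, 2.44], [-1.37, 4.51], [0.17, 1.92], [-2.96, 2.96]. Speed limits (rad/s): [2.39, 2.39, 3.14, 3.14, 3.14, 3.14, 3.14].

INTERFACE

Orientations are given as a unit quaternion [w, x, y, z].
In Python, from plant import bot, grab_frame, get_calibration, order gives the robot as it stands.
- The arm moves only by the tool apply_moves, never from a script. Its argument "motion" is a list that holds one entry, the list of rows, each a list of 4 numbers: the shift along the tool's x, y, z in mm, then the turn about the tool's x in rad. A call has 1 to 5 rows; each row shifts and turns the commanded pose from where the row before left it, along the tool's axes as they then stand; what a row does not reach is not made up. A row lasts 1/10 s, in which the tool goes at most 50 mm and 8.59 degrees, less where a joint would pass 70% of its speed; a pose out of reach is approached as far as the arm can. A call with a gripper value outside its range is refused whole. "gripper" is the finger opening in mm, from 0 to 87.8, set as the call begins (left out, the last holds). The fingers move at their own pace and stop on an object; "squeeze" is the grip in N (left out, the last holds). Time passes only in rows, so rows that do not move let the fingers close. It gives the time, the measured TCP pose, the force and the opening at its end, in the units of the state.
- bot.get_obs(): the state, without advancing time (a new reading comes with each control period).
- grab_frame(name): name is "side" or "top" or "wrist"; returns the picture (480x640x3 uint8, blue, green, red); there is no depth.
- get_calibration(name): a dict with "vertical_fov" (degrees; the focal length in pixels is half the picture's height over the tangent of half this angle, whatever the lens; pixels are square), "cx", "cy" (the principal point, pixels), "k1" (the pictures are not rectified: a ray, as slopes to the right and down, at radius r is drawn at 1 + k1 r^2 times it, then the intrinsics apply), "R" (3x3) and "t" (3): a world point X has camera coordinates R X + t. Camera axes: x right, y down, z forward; pixel columns grow to the right and rows downward; lengths in mm; the calibration is good to about 2 mm. A picture is of the moment at which its call begins: read the wrist's pose just before it. get_calibration takes no time and is no camera call; for the wrist camera it gives the pose at the moment of the call.
- order.close_job(): hands the job in, once; it reports no verdict.
The state is a dict: "time": time; "joint_pos": joint angles; "joint_velocities": joint speeds; "tau": joint torques, N m; "tcp_pos": TCP position; "ee_rot": TCP orientation; "contact_force": force on the tool from outside, world axes, zero at the start; "torque": the same for the moment, N m; "grip_width": finger opening in mm.
Only numpy, scipy, OpenCV 4.12 (cv2) and the standard library are available. Lean on these libraries where they do the work, as an engineer would, in place of code of your own. Each camera call takes 0.05 s, during which the arm holds its last target.

TASK

The small bench centrifuge is loaded but its lid has been left up. Push the lid over from behind with the fingers and press it fully shut without slamming it, then press the round start key on the front panel all the way in and let it come out again, all without forcing anything. Only push: do not pinch or lift anything, never start it with the lid up, and leave the machine and the things around it standing where they are.

Things in the scene. Friction and masses are not known exactly. Their poses are not given: they have to be found in the camera images.
- centrifuge: White bench microcentrifuge, 2 kg, loose on rubber feet; 213 mm deep (x -118 to +95), 170 wide (y), 110 high with lid shut. Origin on the bench under it; z up, -x its front. Deck round the rotor bowl 92 mm high, from x -58 back; in front of it a panel 67 to 78 mm high, leaning 10 deg to the front, with the start key, a dark display (middle) and a dark speed knob (y +58, leave alone).
- lid_hinge (a point): Middle of the lid's hinge axis, fixed on the machine at x +88 mm, y 0, z 98 mm of the centrifuge's frame; the axis runs along the machine's y. Its axes are those of the machine.
- lid (a joint): Lid angle in rad: 0 fully shut (level), growing as it opens, 1.57 straight up, at most 1.9 (leaning back, away from the machine's front). A stiff hinge: the lid stays where it is left (about 0.26 N m, so 2 to 4 N pushes it over at its free end). No latch has to be overcome.
- lid_edge (a point): Middle of the tip of the lid's free edge (end of a small tab, 44 mm wide), 150 mm from the hinge axis. It turns with the lid.
- lid_panel (a point): Centre of the lid's grey panel, mid-thickness. Panel flat, 150 mm wide, 16 thick, 6 to 141 mm from the hinge axis, round clear window of 70 mm flush within 2 mm. When shut: underside 4 mm below, outer face 12 mm above the hinge axis. Axes turn with the lid: x from the free edge to the hinge, y along the hinge, z out of the outer face.
- key_top (a point): Centre of the top of the start key: a grey round push key, 22 mm across, 8.5 mm proud of the front panel, on the machine's -y side (x about -90, y -50, z 80 mm). Its z axis points out of the panel, 10 degrees from vertical towards the machine's front; it is pressed along -z.
- start_key (a joint): Travel of the start key in m: 0 out, 0.005 fully in. Spring return: it starts to move at 1.5 N and is fully in at 4 N.
- dropper_bottle: Amber dropper bottle with a black top, 42 mm across, 112 mm tall, standing; origin at the centre of its underside. Bystander.
- sample_jar: White jar with a red lid, 64 mm across, 68 mm tall, standing; origin at the centre of its underside. Bystander.
- tube_rack: Square block rack with small capped tubes, 64 by 64 mm, 41 mm tall; origin at the centre of its underside. Bystander.

How it is judged:
By the outcome, as a careful person would: the job done as asked, in the order asked, and still so for the second after the job is handed in, with the robot touching nothing.
It also fails if it takes over 42 s, if anything falls off the work surface, if the arm or the gripper's body presses on something with over 40 N, if the wrist force passes 120 N, or if a joint passes its speed limit or range.

## Working session

There is one attempt and no reset: what is moved stays moved. The work goes in short steps, Python scripts to look and compute and a tool call to move; the robot and the scene stay as the last step left them, time stands still between calls to the robot, and variables do not carry over. Pictures are saved under pics/ and viewed, and the job is handed in when it is done.

Besides the shell and the picture viewer there is one more tool, called after ">>>" in YAML: its name, and indented under it one key for each argument. apply_moves: Moves the arm, as the interface text tells. Its arguments: {"type":"object","properties":{"motion":{"type":"array","items":{"type":"array","items":{"type":"array","items":{"type":"number"}}}},"gripper":{"type":"number"},"squeeze":{"type":"number"}},"required":["motion"]}

```bash
ls; mkdir -p pics; python3 - <<'E'
from plant import bot, grab_frame, get_calibration
import cv2
o=bot.get_obs()
for k in o: print(k,o[k])
for n in ["side","top","wrist"]:
    c=get_calibration(n); print(n,c)
    cv2.imwrite(f"pics/{n}0.png",grab_frame(n))
E
```

```text
pics
time 0.0
joint_pos [ 1.23290187  0.47779574  0.02232095  1.55640415 -0.01147646  1.10930953
 -0.08314254]
joint_velocities [-0.00076655 -0.00160484 -0.00108424  0.00174749 -0.00055377 -0.00073947
  0.00165816]
tau [ 3.41025889e-04 -5.82846057e+01  1.53509729e+00 -2.72606224e+01
 -5.42547181e-02  1.70770066e-02  1.97554405e-04]
tcp_pos [ 153.59553421 -656.65146669  200.20430736]
ee_rot [ 0.55350114  0.4397305   0.55455254 -0.4390274 ]
contact_force [ 0.39272421  0.17786077 -0.33065418]
torque [-0.05700034  0.02535206  0.00649461]
grip_width 87.79669729191309
side {'vertical_fov': 49.87723405682913, 'cx': 326.5530529930924, 'cy': 249.41325300701277, 'k1': -0.0681984310571453, 'R': array([[-0.90692967, -0.42126114, -0.00419781],
       [-0.31417653,  0.68295929, -0.65943894],
       [ 0.28066294, -0.59674589, -0.7517464 ]]), 't': array([517.05981082, 216.39934248, 728.09893699])}
top {'vertical_fov': 57.00195102689632, 'cx': 315.18492577187163, 'cy': 241.46418039427624, 'k1': -0.11253484809300089, 'R': array([[-8.22680468e-04, -9.99996341e-01,  2.57692640e-03],
       [-9.94137680e-01,  5.39241779e-04, -1.08120219e-01],
       [ 1.08118433e-01, -2.65076803e-03, -9.94134487e-01]]), 't': array([ 10.72032981, 564.58534958, 804.536986  ])}
wrist {'vertical_fov': 69.89768464775871, 'cx': 315.65697517081674, 'cy': 239.4677996082592, 'k1': -0.025327283609420655, 'R': array([[ 0.2273969 , -0.97379929, -0.00236577],
       [-0.93560747, -0.21915096,  0.27678788],
       [-0.2700543 , -0.06072727, -0.96092813]]), 't': array([-674.29915398,  -32.91256774,  391.98244855])}
```

View pics/side0.png

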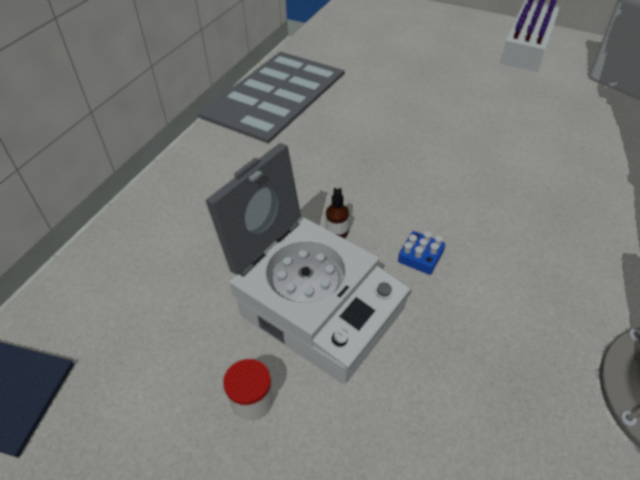

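View pics/top0.png

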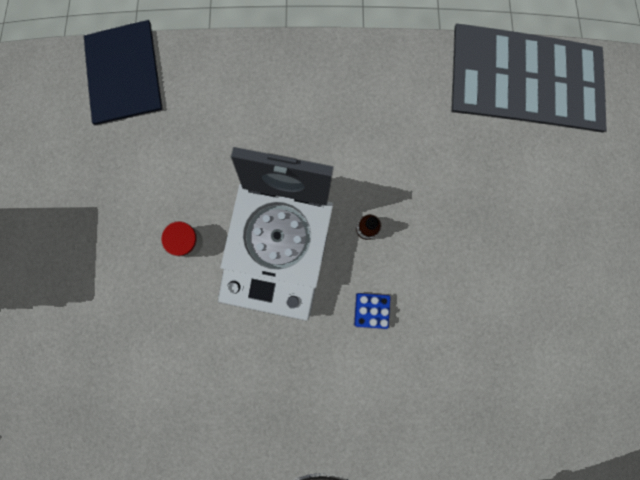

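View pics/wrist0.png

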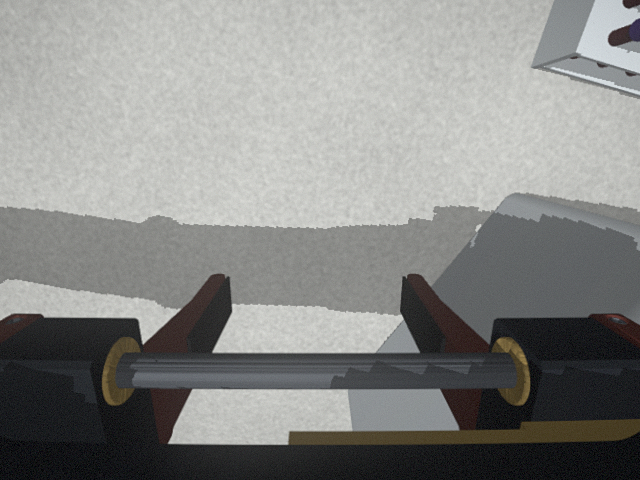

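```bash
cat > h.py <<'E'
import numpy as np, cv2
from plant import bot, grab_frame, get_calibration
def cam(n):
    c=get_calibration(n); f=240/np.tan(np.radians(c['vertical_fov'])/2)
    K=np.array([[f,0,c['cx']],[0,f,c['cy']],[0,0,1.]]); return K,np.array([c['k1'],0,0,0.]),np.array(c['R']),np.array(c['t'])
def ray(cm,p):
    K,d,R,t=cm
    u=cv2.undistortPoints(np.array([[p]],float),K,d,None,None,None).ravel()
    v=R.T@np.array([u[0],u[1],1]); return -R.T@t, v/np.linalg.norm(v)
def plane(cm,p,z):
    o,v=ray(cm,p); return o+v*(z-o[2])/v[2]
def tri(*rs):
    A=0;b=0
    for o,v in rs:
        M=np.eye(3)-np.outer(v,v);A=A+M;b=b+M@o
    X=np.linalg.solve(A,b); return X,[np.linalg.norm((np.eye(3)-np.outer(v,v))@(X-o)) for o,v in rs]
def proj(cm,X):
    K,d,R,t=cm
    return cv2.projectPoints(np.array(X,float).reshape(-1,1,3),cv2.Rodrigues(R)[0],t,K,d)[0].reshape(-1,2)
E
python3 - <<'E'
import cv2
t=cv2.imread('pics/top0.png');s=cv2.imread('pics/side0.png')
cv2.imwrite('pics/topz.png',cv2.resize(t[140:330,200:400],None,fx=4,fy=3.15*4/3.15*1.0 if 0 else 3.1,interpolation=2) if 0 else cv2.resize(t[140:330,200:350],None,fx=3.15,fy=3.15,interpolation=2))
a=cv2.resize(s[140:385,200:420],None,fx=2.4,fy=2.4,interpolation=2);cv2.imwrite('pics/sidez.png',a)
E
```

```text
(no output)
```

View pics/topz.png

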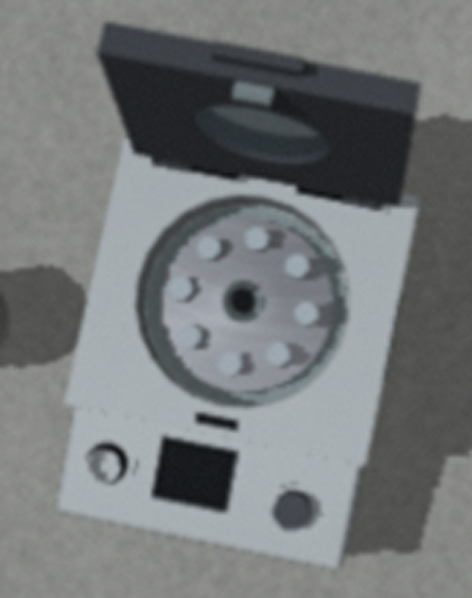

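View pics/sidez.png

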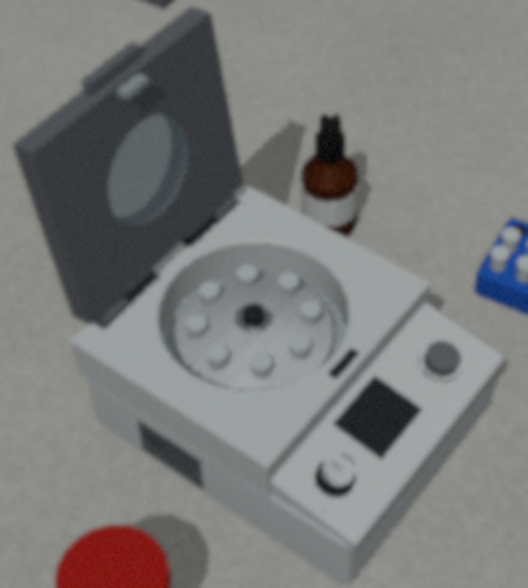

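```bash
cat > m.py <<'E'
from h import *
T=cam('top');S=cam('side')
tp=lambda x,y:((x+.5)/3.15-.5+200,(y+.5)/3.15-.5+140)
sp=lambda x,y:((x+.5)/2.4-.5+200,(y+.5)/2.4-.5+140)
P={'key':((296,509),(442,357)),'knob':((110,463),(338,470)),'pFL':((60,508),(349,545)),'pFR':((340,567),(504,360)),
'dFL':((67,403),(270,473)),'dFR':((363,463),(425,295)),'dBL':((123,150),(75,345)),'dBR':((417,207),(243,187)),
'lidL_in':((99,52),(33,151)),'lidR_in':((412,112),(210,18)),'lidL_out':((107,22),(18,144)),'lidR_out':((420,84),(196,8)),
'dispFL':((154,494),(380,455)),'dispBR':((237,452),(378,378)),
'latch':((254,92),(133,86))}
for k,(a,b) in P.items():
    X,e=tri(ray(T,tp(*a)),ray(S,sp(*b))); print(k,X.round(1),np.round(e,1))
for k in ['dFL','dFR','dBL','dBR']: print(k,plane(T,tp(*P[k][0]),92).round(1),plane(S,sp(*P[k][1]),92).round(1))
E
python3 m.py
```

```text
key [453.2  48.6  74.1] [0.4 0.4]
knob [478.3 152.9  78.2] [0.8 0.8]
pFL [454.6 185.2  61. ] [1.3 1.3]
pFR [419.5  24.   59.9] [0.8 0.8]
dFL [511.  175.9  86.8] [1.4 1.4]
dFR [479.2  11.   80.4] [0. 0.]
dBL [655.6 146.9  92. ] [0.5 0.5]
dBR [623.6 -19.   90.2] [1.2 1.2]
lidL_in [666.6 133.2 239.1] [0.3 0.3]
lidR_in [638.  -11.8 234.7] [1.2 1.2]
lidL_out [680.6 129.8 236.4] [1.7 1.7]
lidR_out [650.4 -15.7 235.7] [1.9 1.9]
dispFL [461.3 129.   71.1] [0.4 0.4]
dispBR [483.9  81.4  75.7] [1.6 1.6]
latch [648.   61.3 234.9] [0.7 0.7]
dFL [512.1 175.2  92. ] [508.2 178.4  92. ]
dFR [479.2  11.1  92. ] [476.4  20.4  92. ]
dBL [655.1 146.7  92. ] [656.1 147.   92. ]
dBR [622.1 -19.3  92. ] [623.9 -17.2  92. ]
```

```bash
cat >> m.py <<'E'
print('---')
M={'key':(-90,-50,80),'pFL':(-118,85,67),'pFR':(-118,-85,67),'dFL':(-58,85,92),'dFR':(-58,-85,92)}
from scipy.optimize import least_squares
def fit(cams):
    def f(q):
        c,s=np.cos(q[2]),np.sin(q[2]);r=[]
        for k,m in M.items():
            X=[q[0]+c*m[0]-s*m[1],q[1]+s*m[0]+c*m[1],m[2]]
            if 'T' in cams: r+=list(proj(T,X)[0]-tp(*P[k][0]))
            if 'S' in cams: r+=list(proj(S,X)[0]-sp(*P[k][1]))
        return r
    s=least_squares(f,[560,80,-.2]);print(cams,s.x.round(4),np.round(s.fun,1));return s.x
for c in ['T','S','TS']: q=fit(c)
c,s=np.cos(q[2]),np.sin(q[2])
Rz=np.array([[c,-s,0],[s,c,0],[0,0,1]])
for k in P:
    X,e=tri(ray(T,tp(*P[k][0])),ray(S,sp(*P[k][1]))); print(k,(Rz.T@(X-[q[0],q[1],0])).round(1))
for n,m in {'key':(-90,-50,80),'hinge':(88,0,98)}.items(): print(n,Rz@m+[q[0],q[1],0])
E
python3 m.py | sed -n '/---/,$p'
```

```text
---
T [ 5.524834e+02  8.085820e+01 -1.985000e-01] [-0.7 -0.4 -2.2 -0.1  1.8  0.4 -0.2 -0.2  1.2  0.2]
S [ 5.504301e+02  8.489940e+01 -2.045000e-01] [-0.7  0.6  0.6  2.9  0.9 -1.6 -2.3  0.1  1.7 -3.2]
TS [ 5.51417e+02  8.29410e+01 -2.01100e-01] [-2.   0.3 -0.8 -0.8 -3.5  0.4  0.9  1.3  0.5  1.1  0.7 -3.1 -1.5  0.3
 -2.1 -1.2 -0.1  0.9  1.4 -4.5]
key [-89.4 -53.3  74.1]
knob [-85.6  53.9  78.2]
pFL [-115.3   80.8   61. ]
pFR [-117.5  -84.1   59.9]
dFL [-58.1  83.   86.8]
dFR [-56.4 -84.9  80.4]
dBL [89.3 83.5 92. ]
dBR [ 91.1 -85.5  90.2]
lidL_in [102.9  72.2 239.1]
lidR_in [103.8 -75.5 234.7]
lidL_out [117.3  71.7 236.4]
lidR_out [116.7 -76.9 235.7]
dispFL [-97.5  27.2  71.1]
dispBR [-65.8 -14.9  75.7]
latch [ 98.9  -1.9 234.9]
key [453.24372355  51.92476579  80.        ]
hinge [637.64377782  65.36425919  98.        ]
```

```bash
cat > mv.py <<'E'
from h import *
from scipy.spatial.transform import Rotation as Ro
Q=(551.4,82.9,-.2011)
def Rm():
    o=bot.get_obs();w=o['ee_rot'];return o,Ro.from_quat([w[1],w[2],w[3],w[0]]).as_matrix()
def m2w(m):
    c,s=np.cos(Q[2]),np.sin(Q[2]);return np.array([Q[0]+c*m[0]-s*m[1],Q[1]+s*m[0]+c*m[1],m[2]])
def w2m(X):
    c,s=np.cos(Q[2]),np.sin(Q[2]);d=np.array(X)-[Q[0],Q[1],0];return np.array([c*d[0]+s*d[1],-s*d[0]+c*d[1],d[2]])
def st():
    o,R=Rm();print('t',round(o['time'],2),'tcp',o['tcp_pos'].round(1),'mach',w2m(o['tcp_pos']).round(1),'F',o['contact_force'].round(1),'w',round(o['grip_width'],1));return o,R
E
python3 - <<'E'
from mv import *
o,R=st();print(R.round(3))
T=cam('top');
for n,p,z in [('jar',(179,238),68),('bot',(369,224),112),('rack',(373,311),41)]: print(n,plane(T,p,z).round(0),w2m(plane(T,p,z)).round(0))
for m in [(160,0,330),(160,0,215)]:
    X=m2w(m);print(m,X.round(1),'tool delta',(R.T@(X-o['tcp_pos'])).round(1))
ym=m2w((0,1,0))-m2w((0,0,0)); print('machine y in tool',(R.T@ym).round(3))
E
```

```text
t 0.15 tcp [ 153.6 -656.8  200.4] mach [-242.  -804.2  200.4] F [0.8 0.  0.2] w 87.6
[[-0.     0.974  0.228]
 [ 0.001  0.228 -0.974]
 [-1.    -0.    -0.001]]
jar [567. 259.  68.] [-20. 176.  68.]
bot [586. -82. 112.] [  67. -154.  112.]
rack [434. -96.  41.] [ -79. -199.   41.]
(160, 0, 330) [708.2  50.9 330. ] tool delta [-128.9  701.2 -563. ]
(160, 0, 215) [708.2  50.9 215. ] tool delta [ -13.9  701.2 -562.8]
machine y in tool [ 0.001  0.418 -0.909]
```

>>> apply_moves:
  motion:
    - [[-40,0,0,0.143],[-40,0,0,0.144],[-45,0,0,0.144],[0,22,-44,0],[0,22,-44,0]]
  gripper: 0
  squeeze: 5

```text
time: 0.65
tcp_pos: [214.2, -580.3, 327.5]
ee_rot: [-0.447, -0.548, -0.445, 0.549]
contact_force: [1.0, 0.3, -0.7]
grip_width: 51.3
```

>>> apply_moves:
  motion:
    - [[0,22,-44,0],[0,22,-44,0],[0,22,-44,0],[0,22,-44,0],[0,22,-44,0]]

```text
time: 1.15
tcp_pos: [366.9, -384.4, 326.1]
ee_rot: [-0.447, -0.548, -0.447, 0.548]
contact_force: [0.7, -0.8, -0.5]
grip_width: 11.2
```

```bash
python3 -c "
from mv import *
o,R=st();print(R.round(3))"
```

```text
t 1.15 tcp [ 366.9 -384.4  326.1] mach [ -87.4 -494.7  326.1] F [ 0.7 -0.8 -0.5] w 11.2
[[-0.    0.98 -0.2 ]
 [-0.   -0.2  -0.98]
 [-1.   -0.    0.  ]]
```

>>> apply_moves:
  motion:
    - [[0,22,-44,0],[0,22,-44,0],[0,22,-44,0],[0,22,-44,0],[0,22,-44,0]]

```text
time: 1.65
tcp_pos: [518.7, -191.0, 326.1]
ee_rot: [-0.447, -0.548, -0.447, 0.548]
contact_force: [1.1, -0.4, -0.4]
grip_width: 0.6
```

>>> apply_moves:
  motion:
    - [[0,22,-44,0],[0,22,-44,0],[0,22,-44,0],[0,22,-44,0],[0,22,-44,0]]

```text
time: 2.15
tcp_pos: [670.5, 2.3, 325.9]
ee_rot: [-0.447, -0.548, -0.447, 0.548]
contact_force: [0.1, 0.2, 0.8]
grip_width: 0.6
```

>>> apply_moves:
  motion:
    - [[0,10,-20,0],[0,0,0,0]]

```text
time: 2.35
tcp_pos: [684.2, 23.4, 324.6]
ee_rot: [0.448, 0.546, 0.45, -0.546]
contact_force: [-0.5, -0.1, -1.1]
grip_width: 0.4
```

```bash
python3 -c "
from mv import *
o,R=st()
for n in ['top','wrist','side']: cv2.imwrite(f'pics/{n}1.png',grab_frame(n))"
```

```text
t 2.35 tcp [684.2  23.4 324.6] mach [142.  -31.7 324.6] F [-0.5 -0.1 -1.1] w 0.4
```

View pics/side1.png

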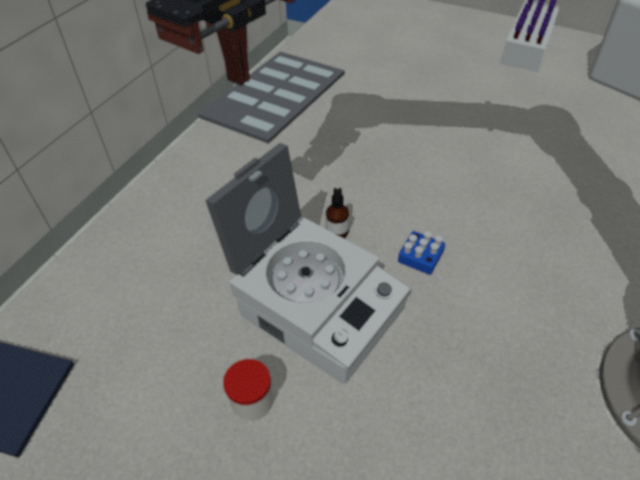

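View pics/wrist1.png

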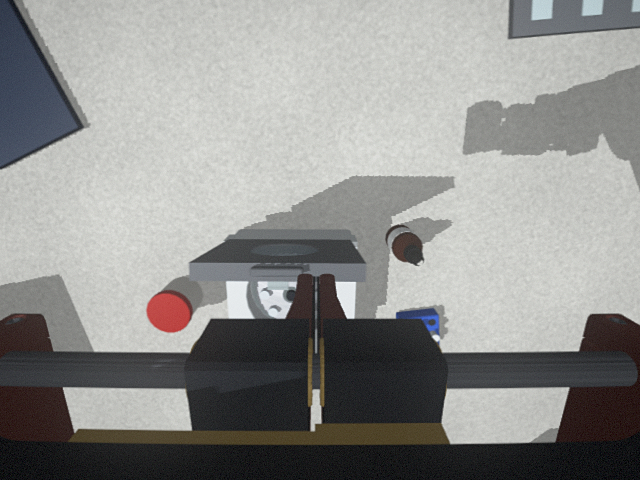

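>>> apply_moves:
  motion:
    - [[0,14,-32,0],[40,0,0,0],[40,0,0,0],[30,0,0,0],[0,0,0,0]]

```text
time: 3.0
tcp_pos: [700.3, 43.9, 211.5]
ee_rot: [-0.445, -0.545, -0.448, 0.551]
contact_force: [-0.7, -0.0, -0.4]
grip_width: 0.1
```

```bash
python3 -c "
from mv import *
o,R=st()
for n in ['top','side']: cv2.imwrite(f'pics/{n}2.png',grab_frame(n)[60:420,100:580])"
```

```text
t 3.0 tcp [700.3  43.9 211.5] mach [153.7  -8.5 211.5] F [-0.7 -0.  -0.4] w 0.1
```

View pics/side2.png

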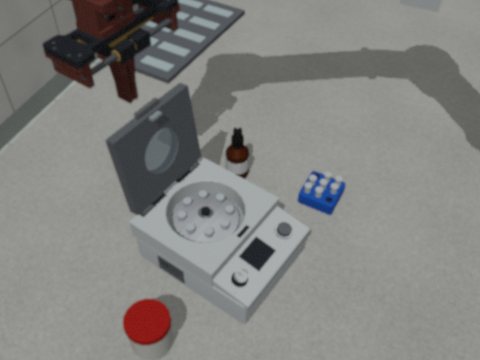

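View pics/top2.png

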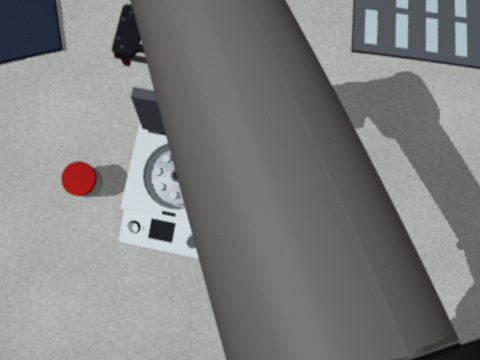

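>>> apply_moves:
  motion:
    - [[0,-10,-8,0],[0,-6,0,0],[0,-5,0,0],[0,-5,0,0],[0,-5,0,0]]

```text
time: 3.6
tcp_pos: [675.3, 61.0, 217.1]
ee_rot: [0.448, 0.548, 0.447, -0.547]
contact_force: [2.2, 0.0, 1.2]
grip_width: 0.0
```

```bash
python3 -c "
from mv import *
o,R=st()
cv2.imwrite('pics/side3.png',grab_frame('side')[60:420,100:580])"
```

```text
t 3.6 tcp [675.3  61.  217.1] mach [125.7   3.3 217.1] F [2.2 0.  1.2] w 0.0
```

View pics/side3.png

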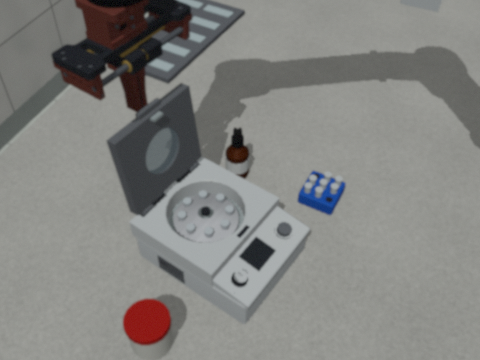

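```bash
cat > traj.py <<'E'
import numpy as np
def tcp(a,d=112): return np.array([88-d*np.cos(a)+12*np.sin(a)+10, 98+d*np.sin(a)+12*np.cos(a)+14])
E
python3 -c "
from traj import *
A=np.concatenate([np.arange(1.7,.69,-.08),np.arange(.66,.29,-.04),np.arange(.26,-.001,-.02)])
p=None
for a in A:
    q=tcp(a); print(round(a,2),q.round(1),'' if p is None else ('dx %.1f dy %.1f'%(p[1]-q[1],q[0]-p[0]))); p=q
"
```

```text
1.7 [124.3 221.5] 
1.62 [115.5 223.3] dx -1.8 dy -8.8
1.54 [106.5 224.3] dx -1.0 dy -8.9
1.46 [ 97.5 224.6] dx -0.3 dy -9.0
1.38 [ 88.5 224.2] dx 0.4 dy -9.0
1.3 [ 79.6 223.1] dx 1.1 dy -8.9
1.22 [ 70.8 221.3] dx 1.8 dy -8.8
1.14 [ 62.1 218.8] dx 2.5 dy -8.6
1.06 [ 53.7 215.6] dx 3.2 dy -8.4
0.98 [ 45.6 211.7] dx 3.9 dy -8.1
0.9 [ 37.8 207.2] dx 4.5 dy -7.8
0.82 [ 30.4 202.1] dx 5.1 dy -7.4
0.74 [ 23.4 196.4] dx 5.7 dy -7.0
0.66 [ 16.9 190.1] dx 6.2 dy -6.5
0.62 [ 13.8 186.8] dx 3.3 dy -3.1
0.58 [ 10.9 183.4] dx 3.4 dy -2.9
0.54 [  8.1 179.9] dx 3.5 dy -2.8
0.5 [  5.5 176.2] dx 3.6 dy -2.6
0.46 [  3.  172.5] dx 3.8 dy -2.5
0.42 [  0.6 168.6] dx 3.8 dy -2.3
0.38 [ -1.6 164.7] dx 3.9 dy -2.2
0.34 [ -3.6 160.7] dx 4.0 dy -2.0
0.3 [ -5.5 156.6] dx 4.1 dy -1.9
0.26 [ -7.2 152.4] dx 4.2 dy -1.7
0.24 [ -7.9 150.3] dx 2.1 dy -0.8
0.22 [ -8.7 148.2] dx 2.1 dy -0.7
0.2 [ -9.4 146. ] dx 2.1 dy -0.7
0.18 [-10.  143.9] dx 2.2 dy -0.7
0.16 [-10.7 141.7] dx 2.2 dy -0.6
0.14 [-11.2 139.5] dx 2.2 dy -0.6
0.12 [-11.8 137.3] dx 2.2 dy -0.5
0.1 [-12.2 135.1] dx 2.2 dy -0.5
0.08 [-12.7 132.9] dx 2.2 dy -0.4
0.06 [-13.1 130.7] dx 2.2 dy -0.4
0.04 [-13.4 128.5] dx 2.2 dy -0.4
0.02 [-13.7 126.2] dx 2.2 dy -0.3
0.0 [-14. 124.] dx 2.2 dy -0.3
```

>>> apply_moves:
  motion:
    - [[-1.8,-8.8,3,0],[-1,-8.9,0,0],[-0.3,-9,0,0],[0.4,-9,0,0]]

```text
time: 4.05
tcp_pos: [638.4, 65.0, 218.9]
ee_rot: [-0.447, -0.548, -0.447, 0.548]
contact_force: [1.4, -0.3, -0.9]
grip_width: 0.6
```

```bash
python3 -c "
from mv import *
o,R=st()
cv2.imwrite('pics/side4.png',grab_frame('side')[60:420,100:580])"
```

```text
t 4.05 tcp [638.4  65.  218.9] mach [ 8.880e+01 -1.000e-01  2.189e+02] F [ 1.4 -0.3 -0.9] w 0.6
```

View pics/side4.png

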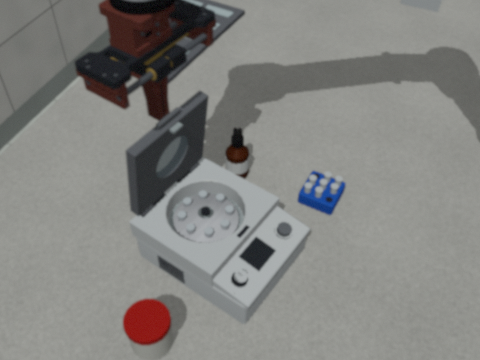

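>>> apply_moves:
  motion:
    - [[1.1,-8.9,0,0],[1.8,-8.8,0,0],[2.5,-8.6,0,0],[3.2,-8.4,0,0],[3.9,-8.1,0,0]]

```text
time: 4.6
tcp_pos: [596.5, 74.1, 207.8]
ee_rot: [0.447, 0.548, 0.447, -0.548]
contact_force: [-4.6, -1.4, 15.3]
grip_width: 0.2
```

>>> apply_moves:
  motion:
    - [[4.5,-7.8,0,0],[5.1,-7.4,0,0],[5.7,-7,0,0],[6.2,-6.5,0,0]]

```text
time: 5.0
tcp_pos: [564.7, 80.8, 187.0]
ee_rot: [-0.446, -0.546, -0.449, 0.549]
contact_force: [-15.0, 1.0, 20.2]
grip_width: 0.7
```

```bash
python3 -c "
from mv import *
o,R=st()
cv2.imwrite('pics/side5.png',grab_frame('side')[60:420,100:580])"
```

```text
t 5.0 tcp [564.7  80.8 187. ] mach [ 13.5   0.6 187. ] F [-15.    1.   20.2] w 0.7
```

View pics/side5.png

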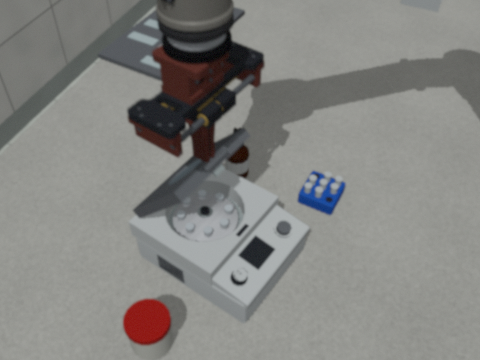

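```bash
python3 -c "
from mv import *
o,R=st();print(o['torque'],o['tau'].round(1))
a=grab_frame('side')[130:330,200:420]
cv2.imwrite('pics/side6.png',cv2.resize(a,None,fx=3,fy=3,interpolation=2))
cv2.imwrite('pics/wrist6.png',grab_frame('wrist'));st()"
```

```text
t 5.05 tcp [564.7  81.  185. ] mach [ 13.4   0.8 185. ] F [-0.7  0.4 -0.8] w 0.7
[0.01939649 0.08860572 0.00986278] [  1.1 -50.   -2.1 -28.9   0.1   0.3   0. ]
t 5.15 tcp [567.6  80.  184.5] mach [ 16.4   0.4 184.5] F [-0.2 -0.7  0.1] w 0.7
```

View pics/side6.png

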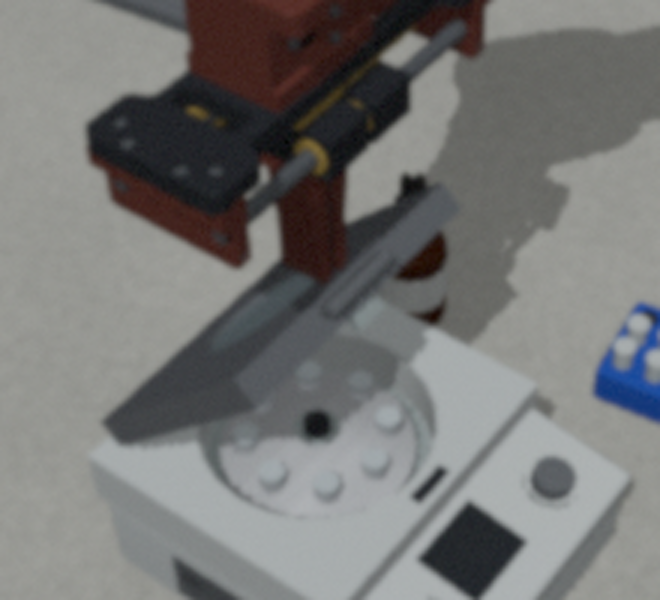

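View pics/wrist6.png

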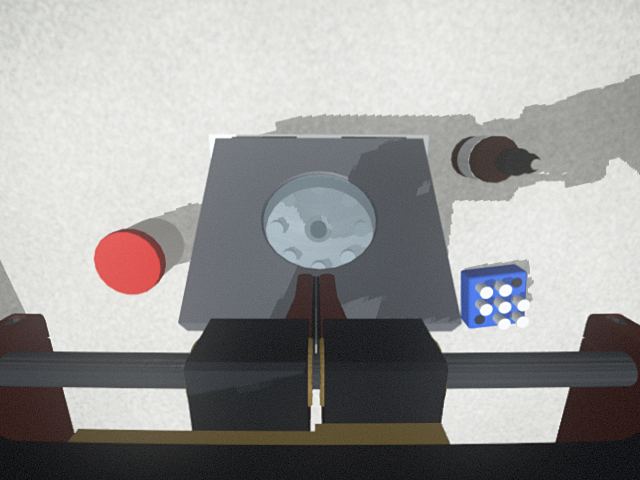

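```bash
python3 -c "
from traj import *
p=None
for a in np.concatenate([np.arange(.64,.1,-.04),np.arange(.08,-.001,-.02)]):
    q=tcp(a,128); print(round(a,2),q.round(1),'' if p is None else ('dx %.1f dy %.1f'%(p[1]-q[1],q[0]-p[0]))); p=q
"
```

```text
0.64 [  2.5 198.1] 
0.6 [ -0.9 194.2] dx 3.9 dy -3.4
0.56 [ -4.1 190.2] dx 4.0 dy -3.2
0.52 [ -7.1 186. ] dx 4.1 dy -3.0
0.48 [-10.  181.8] dx 4.3 dy -2.9
0.44 [-12.7 177.4] dx 4.4 dy -2.7
0.4 [-15.2 172.9] dx 4.5 dy -2.5
0.36 [-17.6 168.3] dx 4.6 dy -2.3
0.32 [-19.7 163.7] dx 4.7 dy -2.2
0.28 [-21.7 158.9] dx 4.7 dy -2.0
0.24 [-23.5 154.1] dx 4.8 dy -1.8
0.2 [-25.1 149.2] dx 4.9 dy -1.6
0.16 [-26.5 144.2] dx 5.0 dy -1.4
0.12 [-27.6 139.2] dx 5.0 dy -1.2
0.08 [-28.6 134.2] dx 5.0 dy -1.0
0.06 [-29.1 131.7] dx 2.5 dy -0.4
0.04 [-29.4 129.1] dx 2.5 dy -0.4
0.02 [-29.7 126.6] dx 2.6 dy -0.3
-0.0 [-30. 124.] dx 2.6 dy -0.3
```

>>> apply_moves:
  motion:
    - [[-8,-4,0,0],[-6,-8,0,0],[0,-6,0,0],[0,0,0,0]]

```text
time: 5.55
tcp_pos: [550.8, 83.5, 199.2]
ee_rot: [0.447, 0.548, 0.447, -0.548]
contact_force: [-0.1, 0.2, -1.0]
grip_width: 0.5
```

>>> apply_moves:
  motion:
    - [[4,-1,0,0],[4,-3,0,0],[4,-3,0,0],[4,-3,0,0]]

```text
time: 5.95
tcp_pos: [540.7, 85.4, 182.4]
ee_rot: [-0.447, -0.547, -0.448, 0.548]
contact_force: [-3.6, 0.5, 5.1]
grip_width: 0.7
```

>>> apply_moves:
  motion:
    - [[3,-2,0,0],[3,-2,0,0],[3,-2,0,0],[0,0,0,0]]

```text
time: 6.35
tcp_pos: [535.7, 86.4, 173.3]
ee_rot: [-0.447, -0.548, -0.447, 0.548]
contact_force: [-0.6, 0.1, 0.8]
grip_width: 0.7
```

```bash
python3 -c "
from mv import *
o,R=st()
a=grab_frame('side')[130:330,200:420]
cv2.imwrite('pics/side7.png',cv2.resize(a,None,fx=3,fy=3,interpolation=2))"
```

```text
t 6.35 tcp [535.7  86.4 173.3] mach [-16.1   0.3 173.3] F [-0.6  0.1  0.8] w 0.7
```

View pics/side7.png

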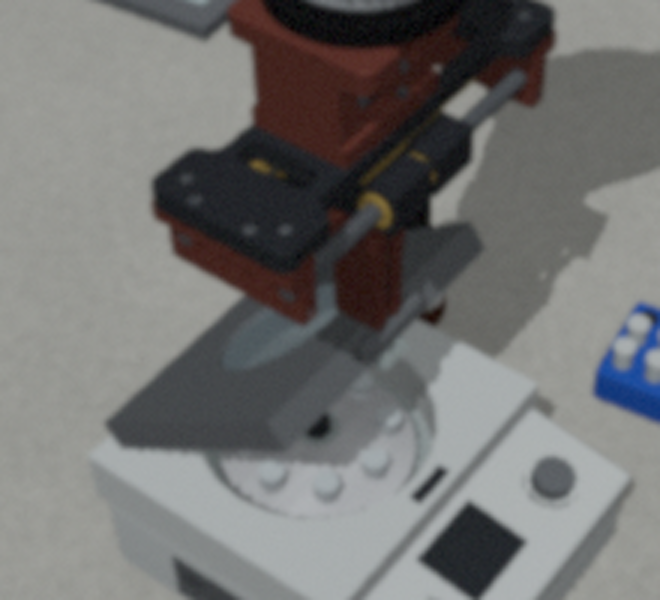

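>>> apply_moves:
  motion:
    - [[3,-1.6,0,0],[3,-1.5,0,0],[3,-1.5,0,0],[3,-1.4,0,0],[3,-1.3,0,0]]

```text
time: 6.9
tcp_pos: [528.6, 87.8, 158.5]
ee_rot: [-0.447, -0.548, -0.447, 0.548]
contact_force: [-0.0, -0.1, 0.8]
grip_width: 0.7
```

>>> apply_moves:
  motion:
    - [[3,-1.2,0,0],[3,-1.2,0,0],[3,-1.1,0,0],[3,-1,0,0],[3,-1,0,0]]

```text
time: 7.4
tcp_pos: [523.1, 89.0, 143.6]
ee_rot: [-0.447, -0.548, -0.447, 0.548]
contact_force: [-0.9, 0.2, 1.8]
grip_width: 0.3
```

```bash
python3 -c "
from mv import *
o,R=st()
a=grab_frame('side')[130:330,200:420]
cv2.imwrite('pics/side8.png',cv2.resize(a,None,fx=3,fy=3,interpolation=2))"
```

```text
t 7.4 tcp [523.1  89.  143.6] mach [-29.    0.3 143.6] F [-0.9  0.2  1.8] w 0.3
```

View pics/side8.png

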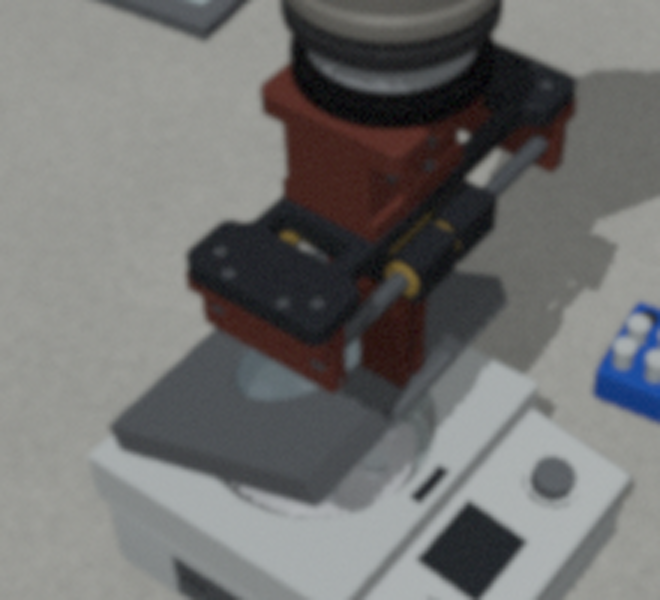

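>>> apply_moves:
  motion:
    - [[2,-0.5,0,0],[2,-0.5,0,0],[2,-0.4,0,0],[2,-0.4,0,0],[2,-0.4,0,0]]

```text
time: 7.95
tcp_pos: [521.3, 89.3, 133.7]
ee_rot: [0.447, 0.548, 0.447, -0.548]
contact_force: [-0.2, -0.1, 0.8]
grip_width: 0.1
```

>>> apply_moves:
  motion:
    - [[1.5,-0.2,0,0],[1.5,-0.2,0,0],[1.5,-0.2,0,0],[1,0,0,0]]

```text
time: 8.35
tcp_pos: [520.7, 89.5, 128.2]
ee_rot: [0.447, 0.548, 0.447, -0.548]
contact_force: [-0.0, 0.5, 1.3]
grip_width: 0.5
```

>>> apply_moves:
  motion:
    - [[1,0,0,0],[1,0,0,0],[0.5,0,0,0]]

```text
time: 8.65
tcp_pos: [520.6, 89.5, 125.8]
ee_rot: [0.447, 0.548, 0.447, -0.548]
contact_force: [0.0, 0.1, 0.8]
grip_width: 0.6
```

>>> apply_moves:
  motion:
    - [[0.7,0,0,0],[0.7,0,0,0],[0,0,0,0]]

```text
time: 8.95
tcp_pos: [520.6, 89.5, 124.3]
ee_rot: [-0.447, -0.548, -0.447, 0.548]
contact_force: [-0.3, -0.3, 0.9]
grip_width: 0.7
```

>>> apply_moves:
  motion:
    - [[0.7,0,0,0],[0.5,0,0,0]]

```text
time: 9.15
tcp_pos: [520.6, 89.5, 123.2]
ee_rot: [0.447, 0.548, 0.447, -0.548]
contact_force: [-0.8, 0.1, 1.4]
grip_width: 0.3
```

>>> apply_moves:
  motion:
    - [[0.5,0,0,0],[0.5,0,0,0]]

```text
time: 9.35
tcp_pos: [520.6, 89.5, 122.2]
ee_rot: [0.447, 0.548, 0.447, -0.548]
contact_force: [-0.9, -0.0, 0.8]
grip_width: 0.6
```

>>> apply_moves:
  motion:
    - [[0.5,0,0,0],[0.5,0,0,0]]

```text
time: 9.55
tcp_pos: [520.6, 89.5, 121.2]
ee_rot: [-0.447, -0.548, -0.447, 0.548]
contact_force: [0.1, 1.0, 1.1]
grip_width: 0.3
```

```bash
python3 -c "
from mv import *
o,R=st()
a=grab_frame('side')[130:330,200:420]
cv2.imwrite('pics/side9.png',cv2.resize(a,None,fx=3,fy=3,interpolation=2))"
```

```text
t 9.55 tcp [520.6  89.5 121.2] mach [-31.5   0.3 121.2] F [0.1 1.  1.1] w 0.3
```

View pics/side9.png

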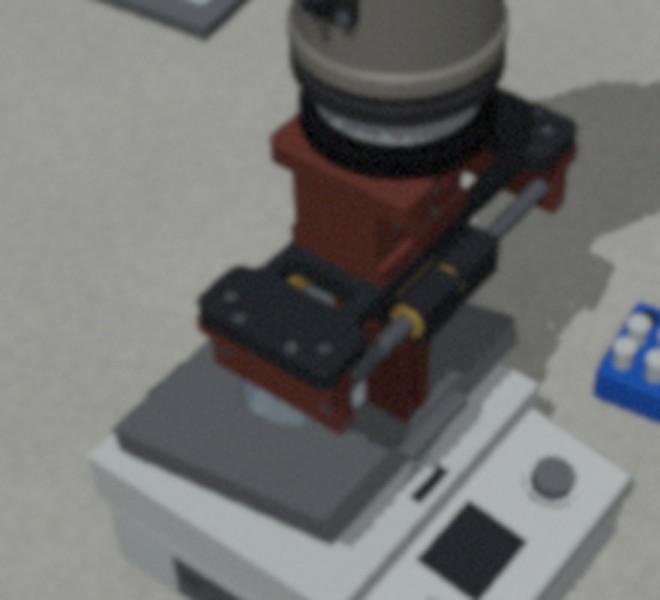

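>>> apply_moves:
  motion:
    - [[0.5,0,0,0],[0.5,0,0,0],[0,0,0,0]]

```text
time: 9.9
tcp_pos: [520.6, 89.5, 120.2]
ee_rot: [0.447, 0.548, 0.447, -0.548]
contact_force: [-0.9, -0.1, 0.5]
grip_width: 0.8
```

>>> apply_moves:
  motion:
    - [[0.5,0,0,0],[0.5,0,0,0],[0,0,0,0]]

```text
time: 10.2
tcp_pos: [520.6, 89.5, 119.2]
ee_rot: [-0.447, -0.548, -0.447, 0.548]
contact_force: [-0.5, 0.1, 1.1]
grip_width: 0.7
```

>>> apply_moves:
  motion:
    - [[0.5,0,0,0],[0.5,0,0,0],[0,0,0,0]]

```text
time: 10.5
tcp_pos: [520.6, 89.5, 118.2]
ee_rot: [-0.447, -0.548, -0.447, 0.548]
contact_force: [-0.1, -0.6, 0.8]
grip_width: 0.4
```

```bash
python3 -c "
from mv import *
o,R=st()
a=grab_frame('side')
S=cam('side')
# predicted pixel of fingertip
for m in [(-31.5-10,0,104),(-31.5-10,0,110)]: print(proj(S,m2w(m)))
a=a[200:320,270:420]
cv2.imwrite('pics/side10.png',cv2.resize(a,None,fx=5,fy=5,interpolation=2))
cv2.imwrite('pics/wrist10.png',grab_frame('wrist'))"
```

```text
t 10.5 tcp [520.6  89.5 118.2] mach [-31.5   0.3 118.2] F [-0.1 -0.6  0.8] w 0.4
[[337.03255553 284.07446079]]
[[337.07968651 281.5087883 ]]
```

View pics/side10.png

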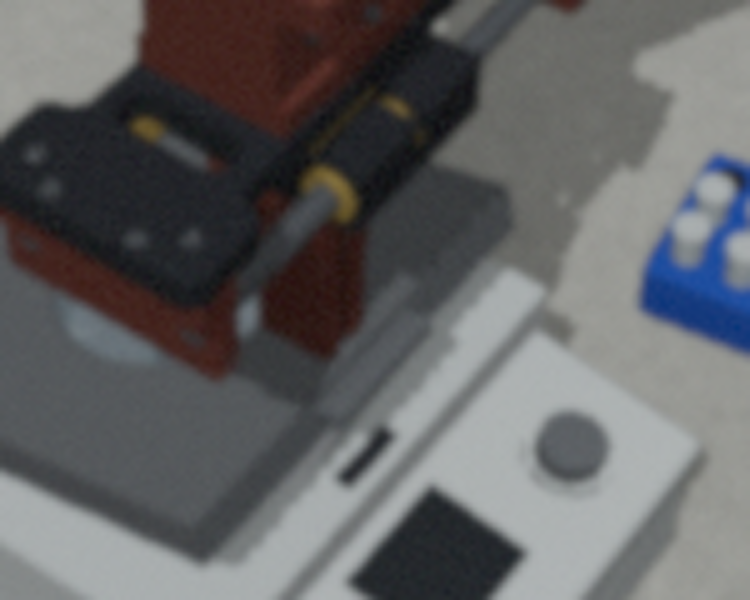

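View pics/wrist10.png

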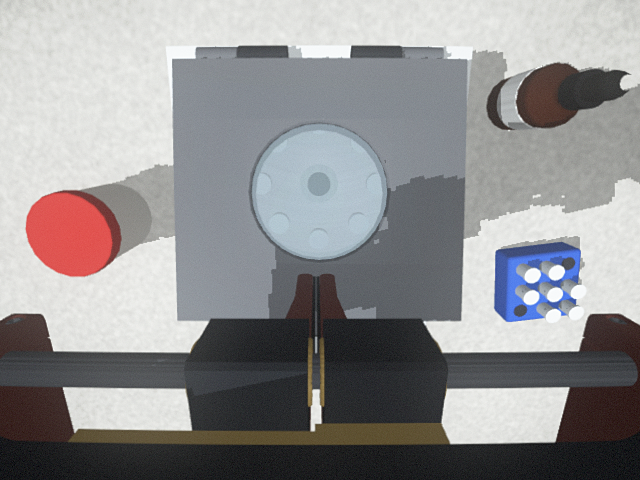

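```bash
python3 -c "
from mv import *
S=cam('side')
off=lambda X:((proj(S,X)-[270,200])*5).round(0)
for a in [0,.05,.1,.15,.2]:
  for u in (12,-4):
    print(a,u,[off(m2w((88-141*np.cos(a)+u*np.sin(a),y,98+141*np.sin(a)+u*np.cos(a)))).tolist() for y in (75,-75)])
o,R=st()
m=w2m(o['tcp_pos'])
for dy in (13,-13): print(off(m2w((m[0]-10,m[1]+dy,m[2]-14))),off(m2w((m[0]-10,m[1]+dy,m[2]+60))))
print('key',off(m2w((-90,-50,80))),'deck',off(m2w((-58,-85,92))),off(m2w((-58,85,92))))
"
```

```text
0 12 [[[207.0, 607.0]], [[513.0, 265.0]]]
0 -4 [[[208.0, 639.0]], [[510.0, 299.0]]]
0.05 12 [[[204.0, 590.0]], [[513.0, 248.0]]]
0.05 -4 [[[208.0, 625.0]], [[512.0, 284.0]]]
0.1 12 [[[200.0, 574.0]], [[511.0, 231.0]]]
0.1 -4 [[[206.0, 610.0]], [[512.0, 269.0]]]
0.15 12 [[[195.0, 556.0]], [[508.0, 213.0]]]
0.15 -4 [[[203.0, 594.0]], [[512.0, 252.0]]]
0.2 12 [[[188.0, 538.0]], [[504.0, 194.0]]]
0.2 -4 [[[200.0, 577.0]], [[510.0, 235.0]]]
t 10.6 tcp [520.6  89.5 118.2] mach [-31.5   0.3 118.2] F [-0.3  0.4  0.5] w 0.3
[[308. 450.]] [[309. 280.]]
[[361. 392.]] [[366. 221.]]
key [[565. 438.]] deck [[541. 291.]] [[201. 678.]]
```

```bash
python3 -c "
from mv import *
S=cam('side')
for t in [(700.3,43.9,211.5),(684.2,23.4,324.6),(638.4,65,218.9),(564.7,81,185),(535.7,86.4,173.3),(523.1,89,143.6)]:
  m=w2m(t);print([proj(S,m2w((m[0]-10,m[1]+dy,m[2]-14))).round(0).tolist() for dy in (13,-13)])
"
```

```text
[[[231.0, 186.0]], [[243.0, 176.0]]]
[[[238.0, 114.0]], [[252.0, 105.0]]]
[[[261.0, 204.0]], [[273.0, 193.0]]]
[[[305.0, 245.0]], [[316.0, 234.0]]]
[[[322.0, 260.0]], [[334.0, 248.0]]]
[[[330.0, 278.0]], [[341.0, 266.0]]]
```

```bash
python3 -c "
from mv import *
W=cam('wrist');o,R=st()
print('cam pos in tool',R.T@(-W[2].T@W[3]-o['tcp_pos']))
c,v=ray(W,(316,275)); c=R.T@(c-o['tcp_pos']);v=R.T@v
for y in (-10,0,10):
  k=(y-c[1])/v[1];print(y,(c+k*v).round(1))
# proj of nominal tip
for x in (-40,-20,0,14): print(x,[proj(W,o['tcp_pos']+R@np.array([x,yy,zz])).round(0).tolist() for yy in(-10,10) for zz in (13,0)])
S=cam('side')
for n,pix in [('side1',(237,82)),]:
  c,v=ray(S,pix);t=np.array([684.2,23.4,324.6]);c=R.T@(c-t);v=R.T@v
  for z in (0,): k=(z-c[2])/v[2];print((c+k*v).round(1)); 
  k=(-c[1])/v[1];print((c+k*v).round(1))
"
```

```text
t 10.6 tcp [520.6  89.5 118.2] mach [-31.5   0.3 118.2] F [-0.3  0.4  0.5] w 0.3
cam pos in tool [-1.83876351e+02  7.67357245e+01  1.47029517e-01]
-10 [ 30.9 -10.    0.2]
0 [6.1 0.  0.2]
10 [-18.6  10.    0.2]
-40 [[[343.0, 331.0]], [[316.0, 331.0]], [[344.0, 293.0]], [[316.0, 293.0]]]
-20 [[[340.0, 311.0]], [[316.0, 311.0]], [[341.0, 276.0]], [[316.0, 276.0]]]
0 [[[338.0, 295.0]], [[316.0, 295.0]], [[339.0, 263.0]], [[316.0, 263.0]]]
14 [[[337.0, 285.0]], [[316.0, 285.0]], [[337.0, 255.0]], [[316.0, 255.0]]]
[-23.2  -2.5   0. ]
[-21.2   0.    2.3]
```

```bash
python3 -c "
import cv2
a=cv2.imread('pics/side1.png')[0:120,140:300];cv2.imwrite('pics/s1z.png',cv2.resize(a,None,fx=4.5,fy=4.5,interpolation=2))
a=cv2.imread('pics/wrist10.png')[230:430,240:400];cv2.imwrite('pics/w10z.png',cv2.resize(a,None,fx=3,fy=3,interpolation=2))"
```

```text
(no output)
```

View pics/s1z.png

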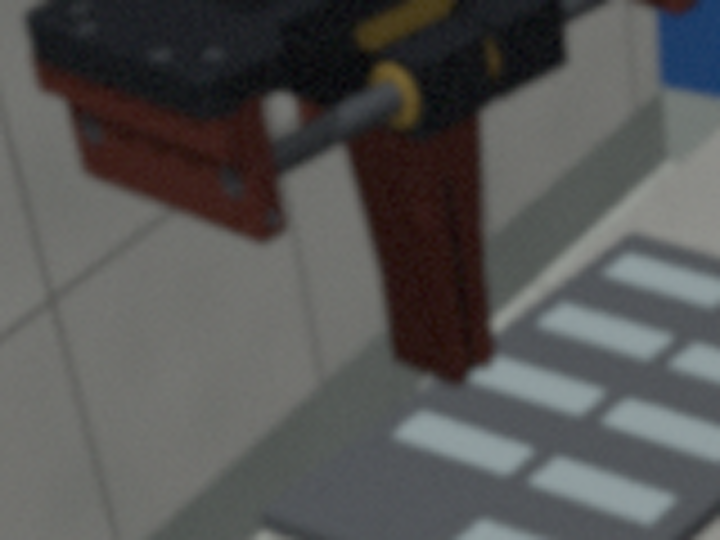

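View pics/w10z.png

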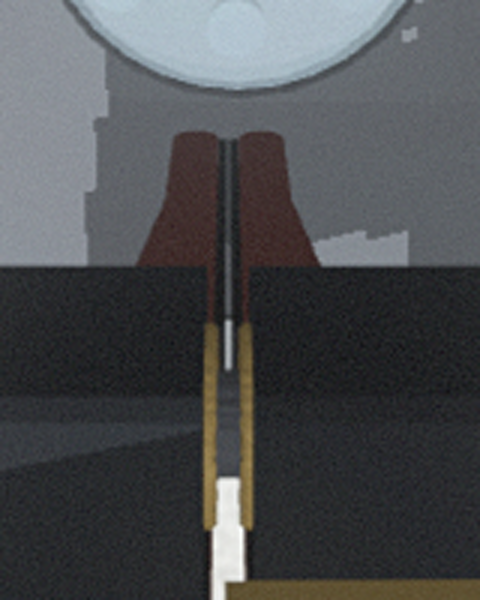

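>>> apply_moves:
  motion:
    - [[2,0,0,0],[2,0,0,0],[2,0,0,0],[2,0,0,0],[2,0,0,0]]

```text
time: 11.1
tcp_pos: [520.5, 89.4, 108.0]
ee_rot: [-0.447, -0.548, -0.447, 0.548]
contact_force: [0.3, 0.2, -0.3]
grip_width: 0.8
```

>>> apply_moves:
  motion:
    - [[2,0,0,0],[1.5,0,0,0],[1.5,0,0,0],[1,0,0,0],[1,0,0,0]]

```text
time: 11.6
tcp_pos: [520.6, 89.5, 101.2]
ee_rot: [-0.447, -0.548, -0.447, 0.548]
contact_force: [-1.2, 0.1, 1.2]
grip_width: 0.6
```

```bash
python3 -c "
from mv import *
o,R=st()
a=grab_frame('side')[200:320,270:420]
cv2.imwrite('pics/side11.png',cv2.resize(a,None,fx=5,fy=5,interpolation=2))"
```

```text
t 11.6 tcp [520.6  89.5 101.2] mach [-31.5   0.3 101.2] F [-1.2  0.1  1.2] w 0.6
```

View pics/side11.png

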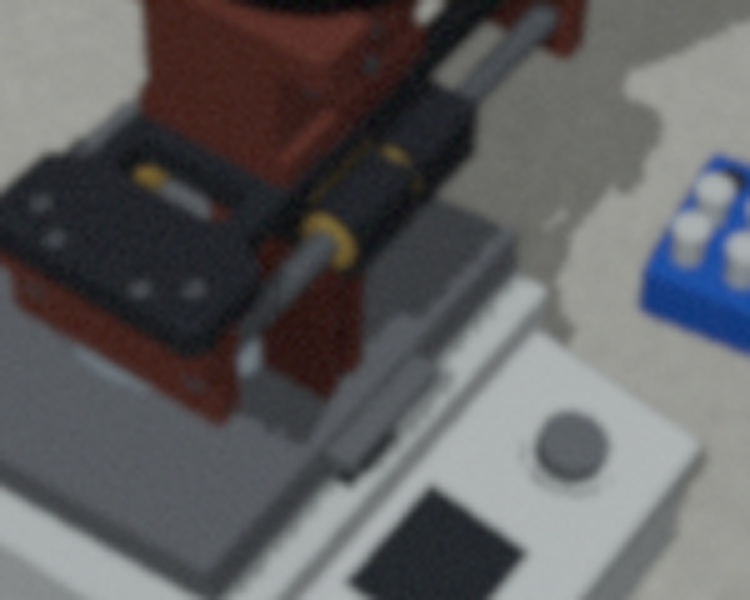

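>>> apply_moves:
  motion:
    - [[1,0,0,0],[1,0,0,0],[1,0,0,0],[1,0,0,0],[1,0,0,0]]

```text
time: 12.15
tcp_pos: [520.6, 89.5, 96.2]
ee_rot: [-0.447, -0.548, -0.447, 0.548]
contact_force: [-1.2, 0.2, 0.7]
grip_width: 0.3
```

>>> apply_moves:
  motion:
    - [[0.7,0,0,0],[0.7,0,0,0],[0.6,0,0,0]]

```text
time: 12.45
tcp_pos: [520.6, 89.5, 94.2]
ee_rot: [-0.447, -0.548, -0.447, 0.548]
contact_force: [-0.7, -0.3, -0.1]
grip_width: 0.4
```

>>> apply_moves:
  motion:
    - [[0.5,0,0,0],[0.5,0,0,0]]

```text
time: 12.65
tcp_pos: [520.6, 89.5, 93.2]
ee_rot: [-0.447, -0.548, -0.447, 0.548]
contact_force: [-0.3, 0.2, 1.6]
grip_width: 0.5
```

>>> apply_moves:
  motion:
    - [[0.5,0,0,0],[0.5,0,0,0]]

```text
time: 12.85
tcp_pos: [520.6, 89.5, 92.2]
ee_rot: [-0.447, -0.548, -0.447, 0.548]
contact_force: [-0.8, 0.4, 0.6]
grip_width: 0.6
```

>>> apply_moves:
  motion:
    - [[0.5,0,0,0],[0.5,0,0,0]]

```text
time: 13.05
tcp_pos: [520.6, 89.5, 91.2]
ee_rot: [0.447, 0.548, 0.447, -0.548]
contact_force: [-0.6, 0.0, 0.9]
grip_width: 0.6
```

>>> apply_moves:
  motion:
    - [[0.5,0,0,0],[0.5,0,0,0]]

```text
time: 13.25
tcp_pos: [520.6, 89.5, 90.2]
ee_rot: [-0.447, -0.548, -0.447, 0.548]
contact_force: [-0.4, 0.1, 2.2]
grip_width: 0.5
```

>>> apply_moves:
  motion:
    - [[0.5,0,0,0],[0.5,0,0,0]]

```text
time: 13.45
tcp_pos: [520.6, 89.5, 89.2]
ee_rot: [-0.447, -0.548, -0.447, 0.548]
contact_force: [-0.1, 0.0, 1.5]
grip_width: 0.1
```

>>> apply_moves:
  motion:
    - [[0.5,0,0,0],[0.5,0,0,0]]

```text
time: 13.65
tcp_pos: [520.7, 89.5, 88.8]
ee_rot: [-0.447, -0.548, -0.447, 0.548]
contact_force: [-2.6, -1.1, 10.6]
grip_width: 0.3
```

```bash
python3 -c "
from mv import *
o,R=st()
a=grab_frame('side')[200:320,270:420]
cv2.imwrite('pics/side12.png',cv2.resize(a,None,fx=5,fy=5,interpolation=2))"
```

```text
t 13.65 tcp [520.7  89.5  88.8] mach [-31.4   0.3  88.8] F [-2.6 -1.1 10.6] w 0.3
```

View pics/side12.png

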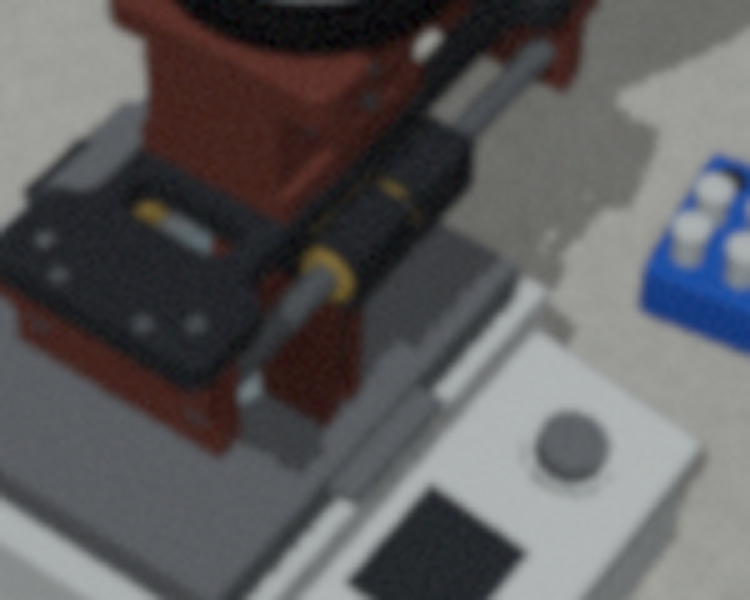

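```bash
python3 -c "
from mv import *
o,R=st();S=cam('side');t=np.array([684.2,23.4,324.6])
for pix in [(200,53),(158,36),(237,82)]:
  c,v=ray(S,pix);c=R.T@(c-t);v=R.T@v
  for z in (-89,-60,-30,0): k=(z-c[2])/v[2];print(pix,z,(c+k*v).round(1)); 
"
```

```text
t 13.7 tcp [520.6  89.5  88.8] mach [-31.4   0.3  88.8] F [-2.7  0.7  6.8] w 0.4
(200, 53) -89 [-115.9  -52.   -89. ]
(200, 53) -60 [-92.5 -15.8 -60. ]
(200, 53) -30 [-68.3  21.5 -30. ]
(200, 53) 0 [-44.   58.9   0. ]
(158, 36) -89 [-116.4   11.5  -89. ]
(158, 36) -60 [-93.   53.5 -60. ]
(158, 36) -30 [-68.8  97.  -30. ]
(158, 36) 0 [-44.6 140.5   0. ]
(237, 82) -89 [-99.7 -99.8 -89. ]
(237, 82) -60 [-74.7 -68.1 -60. ]
(237, 82) -30 [-49.  -35.3 -30. ]
(237, 82) 0 [-23.2  -2.5   0. ]
```

>>> apply_moves:
  motion:
    - [[-5,0,0,0],[-30,0,0,0],[0,-20,18,0],[0,-20,17,0],[0,-18,17,0]]

```text
time: 14.2
tcp_pos: [452.7, 49.8, 123.5]
ee_rot: [0.447, 0.548, 0.447, -0.547]
contact_force: [0.1, -0.4, 0.1]
grip_width: 0.7
```

>>> apply_moves:
  motion:
    - [[15,0,0,0],[10,0,0,0],[0,0,0,0]]

```text
time: 14.5
tcp_pos: [452.9, 50.1, 97.3]
ee_rot: [-0.447, -0.547, -0.448, 0.548]
contact_force: [-0.5, 0.7, 0.5]
grip_width: 0.2
```

```bash
python3 -c "
from mv import *
o,R=st()
a=grab_frame('side')[200:320,270:420]
cv2.imwrite('pics/side13.png',cv2.resize(a,None,fx=5,fy=5,interpolation=2))
cv2.imwrite('pics/wrist13.png',grab_frame('wrist'))
cv2.imwrite('pics/top13.png',grab_frame('top')[140:360,180:420])"
```

```text
t 14.5 tcp [452.9  50.1  97.3] mach [-90.  -51.8  97.3] F [-0.5  0.7  0.5] w 0.2
```

View pics/side13.png

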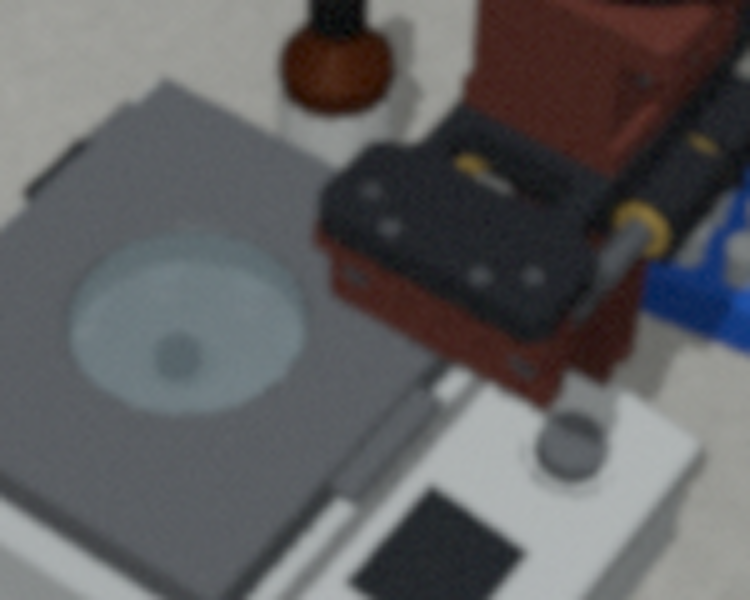

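View pics/wrist13.png

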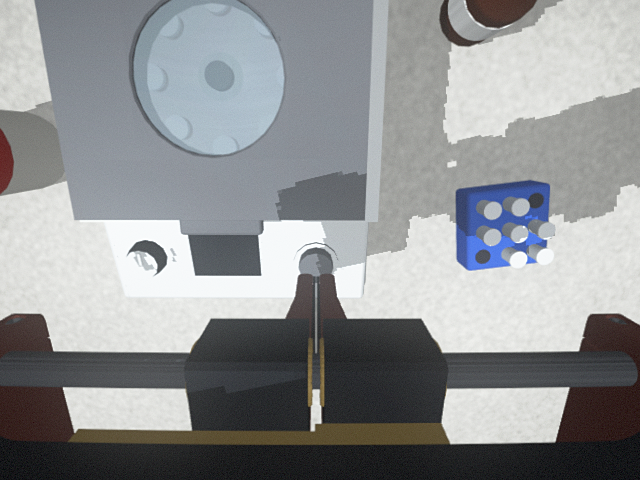

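```bash
python3 -c "
from mv import *
W=cam('wrist');o,R=st()
X=plane(W,(316.5,263),80);print(X,w2m(X),'rel tool',R.T@(X-o['tcp_pos']))
X=plane(W,(316.5,247),81.9);print('rear edge rel tool',R.T@(X-o['tcp_pos']))
"
```

```text
t 14.65 tcp [454.   50.6  98.5] mach [-89.  -51.1  98.5] F [-0.6 -1.1 -0.8] w 0.6
[456.93069567  49.51631658  80.        ] [-85.89720674 -51.58090395  80.        ] rel tool [18.48780853  3.06104827  0.4911441 ]
rear edge rel tool [16.59098355 14.1387445   0.48444656]
```

>>> apply_moves:
  motion:
    - [[10,1,0,0],[10,0,0,0],[8,0,0,0],[2,0,0,0],[0,0,0,0]]

```text
time: 15.15
tcp_pos: [453.9, 49.9, 67.6]
ee_rot: [-0.447, -0.547, -0.448, 0.548]
contact_force: [0.4, -1.1, 0.2]
grip_width: 0.4
```

```bash
python3 -c "
from mv import *
o,R=st()
a=grab_frame('side')[200:320,270:420]
cv2.imwrite('pics/side14.png',cv2.resize(a,None,fx=5,fy=5,interpolation=2))"
```

```text
t 15.15 tcp [453.9  49.9  67.6] mach [-88.9 -51.8  67.6] F [ 0.4 -1.1  0.2] w 0.4
```

View pics/side14.png

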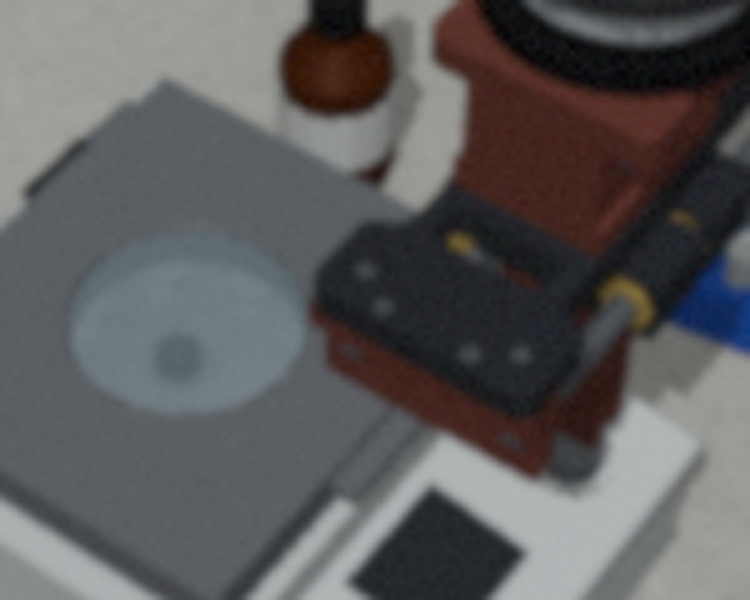

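>>> apply_moves:
  motion:
    - [[1.5,0,0,0],[1.5,0,0,0],[1.5,0,0,0],[0,0,0,0]]

```text
time: 15.6
tcp_pos: [454.3, 49.9, 63.7]
ee_rot: [-0.447, -0.548, -0.447, 0.548]
contact_force: [-0.3, -0.9, -1.1]
grip_width: 0.3
```

>>> apply_moves:
  motion:
    - [[0.8,0,0,0],[0.8,0,0,0],[0,0,0,0]]

```text
time: 15.9
tcp_pos: [454.3, 49.9, 62.1]
ee_rot: [-0.447, -0.548, -0.447, 0.548]
contact_force: [-0.3, -0.2, 0.3]
grip_width: 0.6
```

>>> apply_moves:
  motion:
    - [[0.8,0,0,0],[0.8,0,0,0],[0,0,0,0]]

```text
time: 16.2
tcp_pos: [454.3, 49.9, 60.5]
ee_rot: [-0.447, -0.548, -0.447, 0.548]
contact_force: [-0.9, 0.1, -0.6]
grip_width: 0.7
```

>>> apply_moves:
  motion:
    - [[0.8,0,0,0],[0.8,0,0,0],[0,0,0,0]]

```text
time: 16.5
tcp_pos: [454.5, 49.9, 59.0]
ee_rot: [0.447, 0.548, 0.447, -0.548]
contact_force: [-0.7, -0.2, 2.4]
grip_width: 0.7
```

>>> apply_moves:
  motion:
    - [[0.7,0,0,0],[0.7,0,0,0],[0,0,0,0]]

```text
time: 16.8
tcp_pos: [454.7, 49.9, 57.6]
ee_rot: [0.447, 0.548, 0.447, -0.548]
contact_force: [0.5, -0.6, 2.6]
grip_width: 0.5
```

>>> apply_moves:
  motion:
    - [[0.7,0,0,0],[0.7,0,0,0],[0,0,0,0]]

```text
time: 17.1
tcp_pos: [454.8, 49.9, 56.3]
ee_rot: [0.447, 0.548, 0.447, -0.547]
contact_force: [1.7, -0.1, 4.2]
grip_width: 0.6
```

>>> apply_moves:
  motion:
    - [[0.5,0,0,0],[0.5,0,0,0],[0,0,0,0]]

```text
time: 17.4
tcp_pos: [454.9, 49.9, 55.3]
ee_rot: [0.447, 0.548, 0.447, -0.547]
contact_force: [2.0, -0.6, 4.0]
grip_width: 0.6
```

>>> apply_moves:
  motion:
    - [[0.4,0,0,0],[0.4,0,0,0],[0,0,0,0]]

```text
time: 17.7
tcp_pos: [455.0, 49.9, 54.7]
ee_rot: [0.447, 0.548, 0.447, -0.547]
contact_force: [2.6, -2.3, 6.6]
grip_width: 0.5
```

>>> apply_moves:
  motion:
    - [[0.4,0,0,0],[0.3,0,0,0],[0,0,0,0]]

```text
time: 18.0
tcp_pos: [455.2, 49.9, 54.4]
ee_rot: [0.448, 0.548, 0.447, -0.547]
contact_force: [0.4, -1.8, 12.6]
grip_width: 0.5
```

```bash
python3 -c "
from mv import *
o,R=st()
a=grab_frame('side')[200:320,270:420]
cv2.imwrite('pics/side15.png',cv2.resize(a,None,fx=5,fy=5,interpolation=2))"
```

```text
t 18.0 tcp [455.2  49.9  54.4] mach [-87.7 -51.6  54.4] F [ 0.4 -1.8 12.6] w 0.5
```

View pics/side15.png

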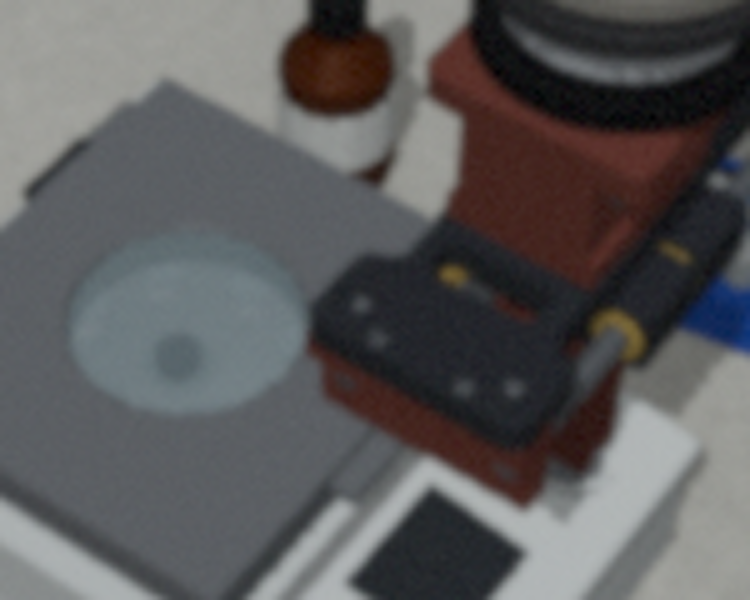

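>>> apply_moves:
  motion:
    - [[-2,0,0,0],[-3,0,0,0],[-5,0,0,0],[-20,0,0,0],[-40,0,0,0]]

```text
time: 18.55
tcp_pos: [450.5, 49.6, 121.7]
ee_rot: [-0.446, -0.545, -0.449, 0.55]
contact_force: [0.2, -0.2, -0.1]
grip_width: 0.8
```

>>> apply_moves:
  motion:
    - [[-40,0,0,0],[-40,0,0,0],[0,-10,40,0],[0,-10,40,0],[0,-10,40,0]]

```text
time: 19.05
tcp_pos: [398.9, -62.2, 203.4]
ee_rot: [-0.447, -0.547, -0.448, 0.548]
contact_force: [-0.3, 0.3, -0.4]
grip_width: 0.3
```

>>> apply_moves:
  motion:
    - [[0,0,45,0],[0,0,45,0],[0,0,45,0],[0,0,0,0],[0,0,0,0]]

```text
time: 19.55
tcp_pos: [372.8, -193.7, 203.0]
ee_rot: [-0.446, -0.548, -0.448, 0.548]
contact_force: [-0.2, 0.9, -0.2]
grip_width: 0.2
```

```bash
python3 -c "
from mv import *
o,R=st()
a=grab_frame('side')
cv2.imwrite('pics/side16.png',cv2.resize(a[140:385,200:420],None,fx=2.4,fy=2.4,interpolation=2))
b=grab_frame('top');cv2.imwrite('pics/top16.png',b)
for n,x in [('side0',a),('top0',b)]:
  d=cv2.absdiff(cv2.GaussianBlur(cv2.imread(f'pics/{n}.png'),(5,5),0),cv2.GaussianBlur(x,(5,5),0)).max(2)
  print(n,(d>40).sum()); cv2.imwrite(f'pics/d_{n}.png',np.clip(d.astype(int)*4,0,255))
"
```

```text
t 19.55 tcp [ 372.8 -193.7  203. ] mach [-119.8 -306.7  203. ] F [-0.2  0.9 -0.2] w 0.2
side0 25848
top0 37714[ WARN:0@6.877] global loadsave.cpp:1063 imwrite_ Unsupported depth image for selected encoder is fallbacked to CV_8U.
```

View pics/side16.png

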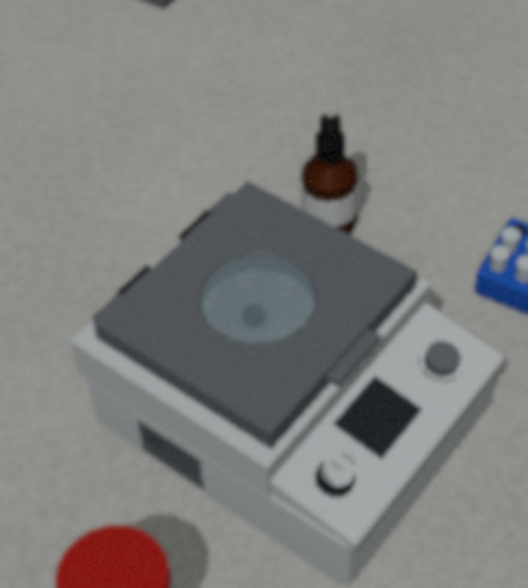

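View pics/top16.png

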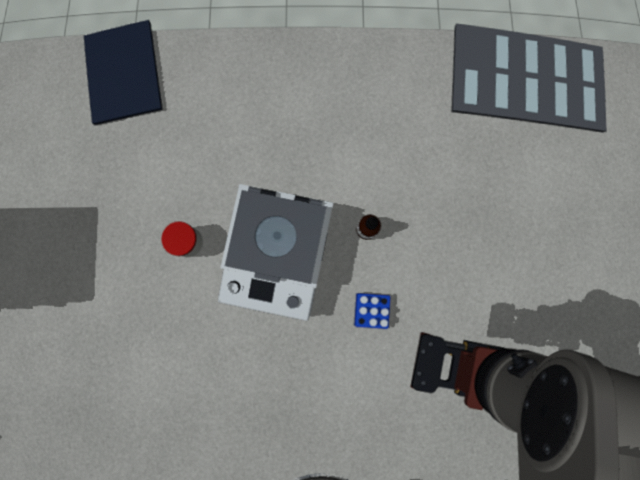

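View pics/d_side0.png

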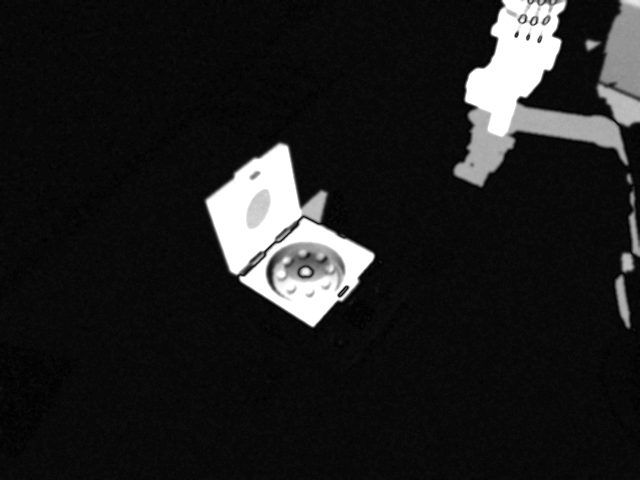

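```bash
python3 -c "
from plant import order
print(order.close_job())"
```

```text
the job is handed in; nothing more can be done
None
```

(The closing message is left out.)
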